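# Snap the seal-paste box lid shut all round

### The arm

A 7-joint arm with a two-finger parallel gripper is mounted at the origin on the work surface. World frame = base frame: x ahead of the robot, y to its left, z up, the work surface at z = 0. Lengths are in mm, angles in rad, forces in N, time in s.
With the tool pointing down it reaches from about 400 to 875 mm from the base axis. Payload 4.4 kg.
Tool frame: the origin (TCP) lies midway between the tips of the shut fingers; the grasp point (between the pads) lies behind it (ctrl.grip_point_offset is the x of the grasp point in the tool frame, in mm); x points along the fingers, z is the direction in which the jaws open and shut, and the axes are right-handed (so a half turn about x gives the same grasp; the last joint's range is limited). The gripper opens to 85 mm and grips with 20 to 120 N. Pads are 22 mm wide; open, the fingers measure 114 mm over their backs; the gripper's body (76 mm by 85 mm) begins 54 mm behind the grasp point. The pads swing forward as they close: fully open they stand 13 mm farther back than shut.
Start: joints at [1.14, 0.628, 0.038, 1.517, -0.027, 0.996, -0.02], TCP at [231.924, -607.231, 231.313] pointing down, gripper open.
Joint ranges: [-3.06, 3.06], [-0.37, 2.12], [-1.25, 1.32], [0.18, 2.47], [-1.1, 4.24], [0.23, 1.98], [-2.94, 2.94]. Speed limits (rad/s): [2.57, 2.57, 3.14, 3.14, 3.14, 3.14, 3.14].

### API

Orientations are given as [roll, pitch, yaw] about the fixed x, y, z axes, in that order (R = Rz(yaw) Ry(pitch) Rx(roll)).
In Python, from cell import status, eyes, ctrl gives the robot as it stands. The module is installed in compiled form; this text tells all that it offers.
- The arm moves only by the tool apply_moves, never from a script. Its argument "targets" is a list of rows, each a list of 3 entries, a list of its own where there are three numbers: the shift along the tool's x, y, z in mm, then the turn about the tool's x in degrees, then the finger opening in mm, from 0 to 85.4. In form: [[[dx, dy, dz], roll, claw], ...]. A call has 1 to 10 rows; each row shifts and turns the pose as measured when the row begins, along the tool's axes as they then stand; what a row does not reach is not made up. A row lasts 1/8 s, in which the tool goes at most 62.5 mm and 10.7 degrees, less where a joint would pass 70% of its speed; a pose out of reach is approached as far as the arm can. A call is refused whole if a number of a shift passes 62.5 or a number of a turn 10.7, either way. A call with a gripper value outside its range is refused whole. The fingers move at their own pace and stop on an object; the grip force is fixed at half the most. Time passes only in rows, so rows that do not move let the fingers close. It gives the time, the measured TCP pose, the force and the opening at its end, in the units of the state.
- status.read_state(): the state, without advancing time (a new reading comes with each control period).
- eyes.get_image(name): name is "scene" or "top"; returns (picture, depth): 420x560x3 uint8, blue, green, red; 420x560 float32, mm along the optical axis (not along the pixel's ray), 0 where there is no reading.
- eyes.camera_params(name): a dict with "fx", "fy", "cx", "cy" (pixels), "dist" ([k1, k2, p1, p2, k3] as OpenCV has them; the pictures are not rectified), "R" (3x3) and "t" (3): a world point X has camera coordinates R X + t. Camera axes: x right, y down, z forward; pixel columns grow to the right and rows downward; lengths in mm; the calibration is good to about 2 mm. A picture is of the moment at which its call begins. camera_params takes no time and is no camera call.
- ctrl.finish_job(): hands the job in, once; it reports no verdict.
The state is a dict: "clock": time; "qpos": joint angles; "qd": joint speeds; "tau": joint torques, N m; "eef_pos": TCP position; "tool_rot": TCP orientation; "force": force on the tool from outside, world axes, zero at the start; "torque": the same for the moment, N m; "width": finger opening in mm.
Only numpy, scipy, OpenCV 4.12 (cv2) and the standard library are available. Lean on these libraries where they do the work, as an engineer would, in place of code of your own. Each camera call takes 0.05 s, during which the arm holds its last target.

### The job

The lid of the pale plastic seal-paste box on the cork is on but not snapped down, so the paste would dry out. Press down round its rim, side after side, until all four teal snap edges have clicked shut, level with the lid. Press firmly without crushing the lid, do not lift the box or push it out of its place, and leave the other things on the cork as they are.

Things in the scene. Friction and masses are not known exactly. Their poses are not given: they have to be found in the camera images.
- paste_box: loose seal-paste box, 0.7 to 1 kg: pale body, dark teal lid frame and fixed 22 mm corners, clear window 3 mm below the frame, four lighter-teal hinged snap edges between the corners. 124 (x) by 174 (y) by 60 mm to the top of the shut lid, on 3 mm cork. Origin: centre of the underside; z up; -x looks roughly to the robot, +y to its left (yaw within 0.5 rad). More than 60 N would crush it
- near_edge (a joint): hinge of the near snap edge (-x side): a strip 126 mm long, 22 mm wide, hinged 40 mm from the box centre, outer lip 62 mm from it. 0 = up, the lip 6.5 mm proud; 0.30 rad = shut, level with the lid top. It resists with about 7 N at the lip (9.5 N at its press point), snaps down by itself past 0.15 rad and stays shut. Starts up.
- far_edge (a joint): hinge of the far snap edge (+x side): a strip 126 mm long, 22 mm wide, hinged 40 mm from the box centre, outer lip 62 mm from it. 0 = up, the lip 6.5 mm proud; 0.30 rad = shut, level with the lid top. It resists with about 7 N at the lip (9.5 N at its press point), snaps down by itself past 0.15 rad and stays shut. Starts up.
- left_edge (a joint): hinge of the left snap edge (+y side): a strip 76 mm long, 22 mm wide, hinged 65 mm from the box centre, outer lip 87 mm from it. 0 = up, the lip 6.5 mm proud; 0.30 rad = shut, level with the lid top. It resists with about 7 N at the lip (9.5 N at its press point), snaps down by itself past 0.15 rad and stays shut. Starts up.
- right_edge (a joint): hinge of the right snap edge (-y side): a strip 76 mm long, 22 mm wide, hinged 65 mm from the box centre, outer lip 87 mm from it. 0 = up, the lip 6.5 mm proud; 0.30 rad = shut, level with the lid top. It resists with about 7 N at the lip (9.5 N at its press point), snaps down by itself past 0.15 rad and stays shut. Starts up.
- near_edge_press (a point): press point on the top face of the near snap edge, at mid-length, 16 mm out from its hinge line and 6 mm in from its lip; it moves with the edge (60 mm above the underside of the box when shut, 4.7 mm higher when up)
- far_edge_press (a point): press point on the top face of the far snap edge, at mid-length, 16 mm out from its hinge line and 6 mm in from its lip; it moves with the edge (60 mm above the underside of the box when shut, 4.7 mm higher when up)
- left_edge_press (a point): press point on the top face of the left snap edge, at mid-length, 16 mm out from its hinge line and 6 mm in from its lip; it moves with the edge (60 mm above the underside of the box when shut, 4.7 mm higher when up)
- right_edge_press (a point): press point on the top face of the right snap edge, at mid-length, 16 mm out from its hinge line and 6 mm in from its lip; it moves with the edge (60 mm above the underside of the box when shut, 4.7 mm higher when up)
- red_seal: loose red stone seal, 28 mm square, 64 mm tall, beside the +y end of the box (35 mm or more clear of it). Origin: centre of the underside
- yellow_seal: loose yellow stone seal, 24 mm square, 56 mm tall, beside the -y end of the box (35 mm or more clear of it). Origin: centre of the underside
- pad_tin: loose closed round black plastic seal pad tin, 86 mm across, 26 mm high, beyond the far side of the box. Origin: centre of the underside
- brush_rest: loose pale celadon five-peak brush rest, 112 by 26 mm, 44 mm high, to the left. Origin: centre of the underside
- tool_cup: loose stainless steel cup, 76 mm across, 100 mm high, tool handles standing in it up to 175 mm, to the right. Origin: centre of the underside
- burin: loose carving chisel lying on the cork, 145 mm long, 11 mm thick, to the near right. Origin: underside at mid-length
- bench_clamp: fixed grey bench clamp gripping an upright pear wood blank, 190 mm long, 105 mm high with the blank, at the far left. Origin: centre of the underside

How it is judged:
By the outcome, as a careful person would: the job done as asked, in the order asked, and still so for the second after the job is handed in, with the robot touching nothing.
It also fails if it takes over 40 s, if anything falls off the work surface, if the arm or the gripper's body presses on something with over 40 N, if the wrist force passes 120 N, or if a joint passes its speed limit or range.

## Working session

There is one attempt and no reset: what is moved stays moved. The work goes in short steps, Python scripts to look and compute and a tool call to move; the robot and the scene stay as the last step left them, time stands still between calls to the robot, and variables do not carry over. Pictures are saved under pics/ and viewed, and the job is handed in when it is done.

Besides the shell and the picture viewer there is one more tool, called after "Request:" as name(argument=value, ...), one argument or row to a line, values as JSON. apply_moves: Moves the arm, as the interface text tells. Its arguments: {"type":"object","properties":{"targets":{"type":"array"}},"required":["targets"]}

```bash
mkdir -p pics
python3 - <<'E'
from cell import status, eyes, ctrl
import cv2,numpy as np
print(status.read_state(), ctrl.grip_point_offset)
for n in("scene","top"):
    p,d=eyes.get_image(n); cv2.imwrite(f"pics/{n}0.png",p); np.save(f"pics/{n}0.npy",d); print(n,eyes.camera_params(n))
E
```

```text
{'clock': 0.0, 'qpos': array([ 1.14020073,  0.62936215,  0.03842752,  1.51836609, -0.02700627,
        0.99628309, -0.02002912]), 'qd': array([ 0.00057534, -0.00089885, -0.00058387, -0.0002452 , -0.00035709,
        0.00067963, -0.001346  ]), 'tau': array([ 6.64073086e-04, -5.63387024e+01,  1.22672796e+00, -1.93443489e+01,
        1.11374364e-02,  1.03176810e-02, -1.84004040e-05]), 'eef_pos': array([ 231.70810239, -606.63380262,  230.37904433]), 'tool_rot': array([-3.13520161,  1.56889515,  1.94196215]), 'force': array([-0.32520581, -0.42795147,  0.18198643]), 'torque': array([ 0.02807144,  0.04219333, -0.03884305]), 'width': 85.30708035695991} -18.700000000000003
scene {'fx': 432.4023628048326, 'fy': 432.4023628048326, 'cx': 280.2427673164223, 'cy': 206.6124760355024, 'dist': array([-0.05721688,  0.        ,  0.        ,  0.        ,  0.        ]), 'R': array([[-0.17020345,  0.98531824,  0.01337009],
       [ 0.68896305,  0.12868991, -0.71328032],
       [-0.70452871, -0.11219127, -0.70075133]]), 't': array([ 107.54609613, -327.4730461 , 1487.88859501])}
top {'fx': 481.72156805110893, 'fy': 481.72156805110893, 'cx': 283.26884856565783, 'cy': 204.320987496952, 'dist': array([-0.01031352,  0.        ,  0.        ,  0.        ,  0.        ]), 'R': array([[ 0.01197798, -0.99988217,  0.00960038],
       [-0.98324504, -0.0135241 , -0.18178638],
       [ 0.1818948 , -0.00726209, -0.98329118]]), 't': array([ -14.53082324,  570.46683906, 1117.43027397])}
```

View pics/scene0.png

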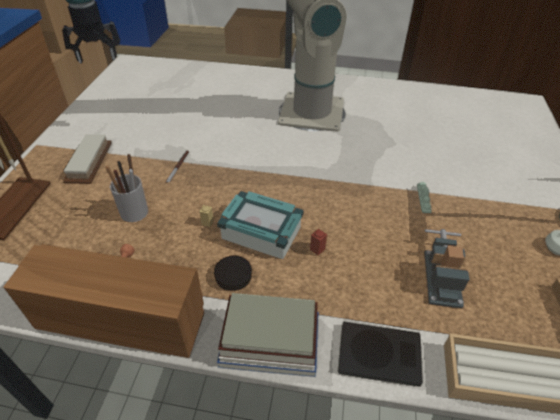

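View pics/top0.png

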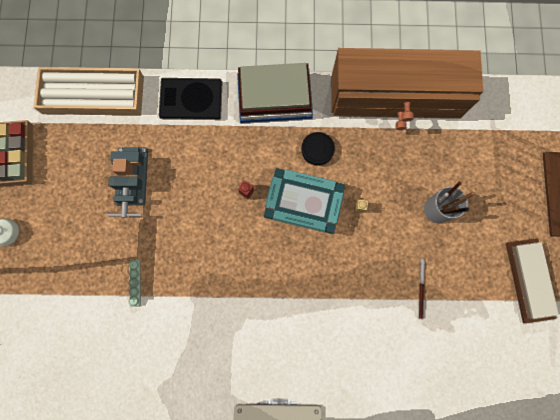

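The top view shows the box centred near (305,200), red seal at (246,189), yellow at (362,205), and tin at (318,149). I'll enlarge it for the corners.

Run:
```python
import cv2
p=cv2.imread("pics/top0.png")[150:250,235:375]
p=cv2.resize(p,None,fx=5.7,fy=5.7,interpolation=cv2.INTER_CUBIC)
cv2.imwrite("pics/topc.png",p)
p=cv2.imread("pics/scene0.png")[180:265,195:335]
cv2.imwrite("pics/scenec.png",cv2.resize(p,None,fx=5.7,fy=5.7,interpolation=cv2.INTER_CUBIC))
```

```text
(no output)
```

View pics/topc.png

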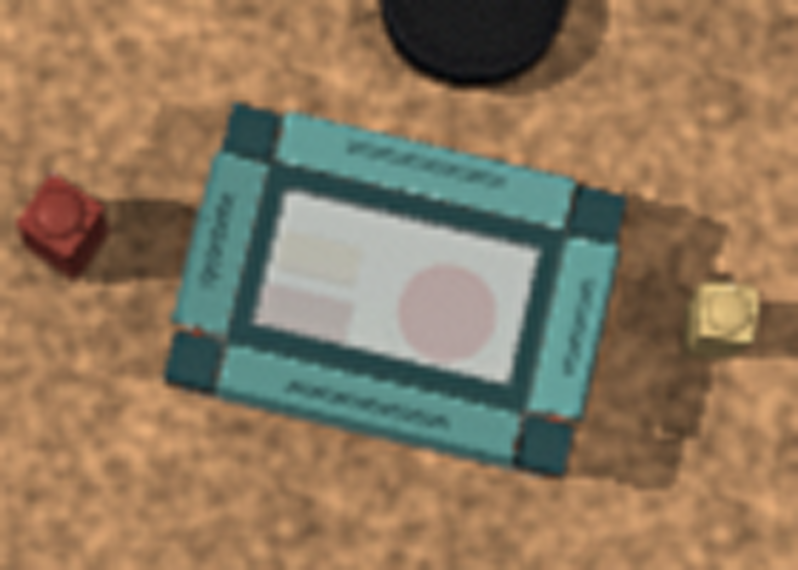

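View pics/scenec.png

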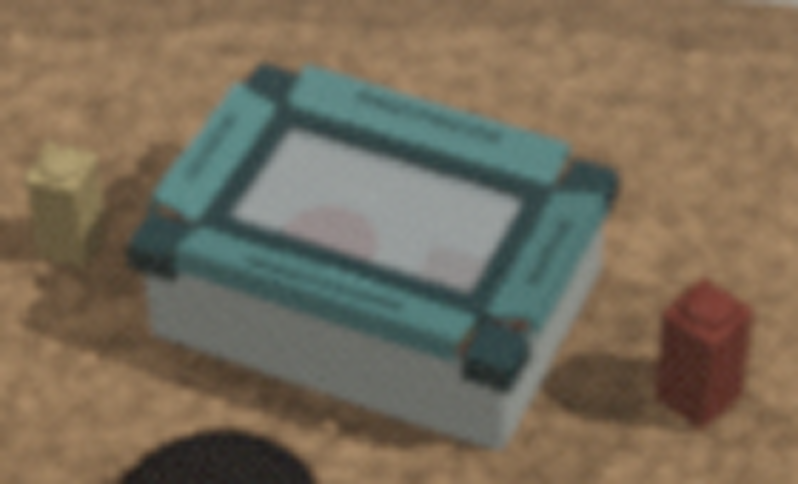

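```bash
cat > h.py <<'E'
import numpy as np,cv2
from cell import status,eyes,ctrl
from scipy.optimize import least_squares
def proj(n,P):
    c=eyes.camera_params(n);K=np.array([[c['fx'],0,c['cx']],[0,c['fy'],c['cy']],[0,0,1]])
    return cv2.projectPoints(np.float64(P).reshape(-1,1,3),cv2.Rodrigues(c['R'])[0],c['t'],K,c['dist'])[0][:,0]
def box(p,L):
    c,s=np.cos(p[2]),np.sin(p[2]);L=np.array(L,float)
    return np.c_[p[0]+c*L[:,0]-s*L[:,1],p[1]+s*L[:,0]+c*L[:,1],L[:,2]]
E
python3 - <<'E'
from h import *
f=5.7
def cr(u,o): return (np.array(u,float)+.5)/f-.5+o
C=[[62,87,63],[62,-87,63],[-62,-87,63],[-62,87,63]]
T=cr([(235,102),(627,198),(566,468),(166,379)],[235,150])
S=cr([(525,350),(130,250),(258,66),(620,180)],[195,180])
for nm,use in(("top",'t'),("both",'ts')):
    r=least_squares(lambda p:np.concatenate([(proj("top",box(p,C))-T).ravel()]+([(proj("scene",box(p,C))-S).ravel()] if 's' in use else [])),[550,0,-.2],loss='soft_l1')
    print(nm,r.x,r.fun.reshape(-1,2).round(1).tolist())
p=r.x
r=least_squares(lambda p:(proj("scene",box(p,C))-S).ravel(),p);print("scene",r.x,r.fun.round(1))
print(box(p,[[56,0,63],[-56,0,63],[0,81,63],[0,-81,63]]))
d=np.load("pics/top0.npy");c=eyes.camera_params("top")
for L in([-40,0],[53,0],[0,78]):
    for _ in [0]:
        u=proj("top",box(p,[L+[65]]))[0].round().astype(int);z=d[u[1],u[0]]
        x=np.array([(u[0]-c['cx'])/c['fx'],(u[1]-c['cy'])/c['fy'],1])*z
        print(L,u,c['R'].T@(x-c['t']))
E
```

```text
top [ 5.80657807e+02 -5.81101847e+01 -2.22748297e-01] [[-0.4, -0.2], [0.5, -0.7], [0.3, 1.2], [-0.4, -0.0]]
both [ 5.81625701e+02 -5.66434257e+01 -2.08942618e-01] [[-1.4, -0.2], [-0.3, -1.7], [0.1, 0.4], [-0.8, 0.1], [-1.4, 3.0], [-0.7, -0.9], [-0.4, -1.2], [0.3, -2.8]]
scene [ 5.82361305e+02 -5.51154786e+01 -1.96485902e-01] [-0.3  3.1 -0.  -0.2 -0.3 -0.7  0.7 -2.9]
[[ 636.40774495  -68.25926105   63.        ]
 [ 526.84365651  -45.02759035   63.        ]
 [ 598.42717686   22.59488826   63.        ]
 [ 564.82422459 -135.88173966   63.        ]]
[-40, 0] [300 215] [543.62850728 -47.65114977  60.12817957]
[53, 0] [309 178] [633.68852909 -68.67687796  66.68645173]
[0, 78] [272 192] [597.71254498  20.41371411  66.9304869 ]
```

```bash
cat >> h.py <<'E'
from scipy.spatial.transform import Rotation
BP=[581.,-57.3,-0.217]
PP=dict(zip(("far","near","left","right"),box(BP,[[56,0,63],[-56,0,63],[0,81,63],[0,-81,63]])))
def go(name,z):
    s=status.read_state();R=Rotation.from_euler('xyz',s['tool_rot']).as_matrix()
    t=PP[name].copy();t[2]=z
    print(name,t.round(1),'pos',s['eef_pos'].round(1),'shift tool',(R.T@(t-s['eef_pos'])).round(1),'z axis yaw rel box deg',np.degrees(np.arctan2(R[1,2],R[0,2])-BP[2]).round(1),R.round(3).tolist(),s['force'].round(1))
E
python3 -c "
from h import *
go('right',130)"
```

```text
right [ 563.6 -136.4  130. ] pos [ 231.7 -606.7  230.5] shift tool [ 101.   477.8 -320.8] z axis yaw rel box deg -56.7 [[-0.001, 0.934, 0.357], [0.002, 0.357, -0.934], [-1.0, -0.0, -0.002]] [-0.1 -1.   0.2]
```

Request:
apply_moves(
  targets=[
    [[0,0,0],10.5,0],
    [[0,0,0],10.5,0],
    [[0,0,0],10.5,0],
    [[0,0,0],2,0],
  ],
)

```text
clock: 0.6
eef_pos: [231.1, -605.2, 228.2]
tool_rot: [-2.57, 1.564, 1.908]
force: [-0.4, 0.4, 0.0]
width: 12.3
```

```bash
python3 -c "
from h import *
go('right',130)"
```

```text
right [ 563.6 -136.4  130. ] pos [ 231.1 -605.2  228.2] shift tool [ 100.3  214.7 -532.8] z axis yaw rel box deg -91.0 [[-0.002, 0.973, -0.233], [0.006, -0.233, -0.973], [-1.0, -0.003, -0.005]] [-0.4  0.4  0. ]
```

Request:
apply_moves(
  targets=[
    [[-2,20,-50],0,0],
    [[-2,20,-50],0,0],
    [[-2,20,-50],0,0],
    [[-2,20,-50],0,0],
    [[-2,20,-50],0,0],
    [[0,20,-50],0,0],
    [[0,20,-50],0,0],
    [[0,20,-50],0,0],
  ],
)

```text
clock: 1.6
eef_pos: [481.3, -245.7, 237.7]
tool_rot: [-2.106, 1.565, 2.383]
force: [0.7, -0.1, 1.1]
width: -0.0
```

```bash
python3 -c "
from h import *
go('right',110)"
```

```text
right [ 563.6 -136.4  110. ] pos [ 481.3 -245.7  237.7] shift tool [ 127.8   56.6 -124.5] z axis yaw rel box deg -90.4 [[-0.004, 0.975, -0.221], [0.004, -0.221, -0.975], [-1.0, -0.005, -0.003]] [ 0.7 -0.1  1.1]
```

Request:
apply_moves(
  targets=[
    [[20,20,-45],0,0],
    [[35,20,-42],0,0],
    [[40,15,-33],0,0],
    [[25,2,-4],0,0],
  ],
)

```text
clock: 2.1
eef_pos: [571.4, -127.4, 116.9]
tool_rot: [2.57, 1.564, 0.795]
force: [0.0, -0.6, -0.1]
width: -0.1
```

Run:
```python
from h import *
go('right',71)
for n,(x,y) in(("top",(235,120)),("scene",(195,150))):
    p,_=eyes.get_image(n); cv2.imwrite(f"pics/{n}1.png",cv2.resize(p[y:y+130,x:x+160],None,fx=4,fy=4,interpolation=cv2.INTER_CUBIC))
```

```text
right [ 563.6 -136.4   71. ] pos [ 571.4 -127.4  116.9] shift tool [45.8 -6.  10.6] z axis yaw rel box deg -89.2 [[0.005, 0.979, -0.202], [0.005, -0.202, -0.979], [-1.0, 0.004, -0.006]] [ 0.  -0.6 -0.1]
```

View pics/scene1.png

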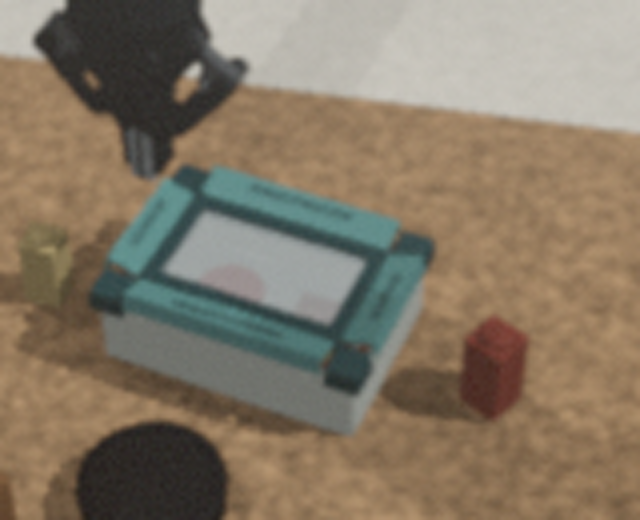

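View pics/top1.png

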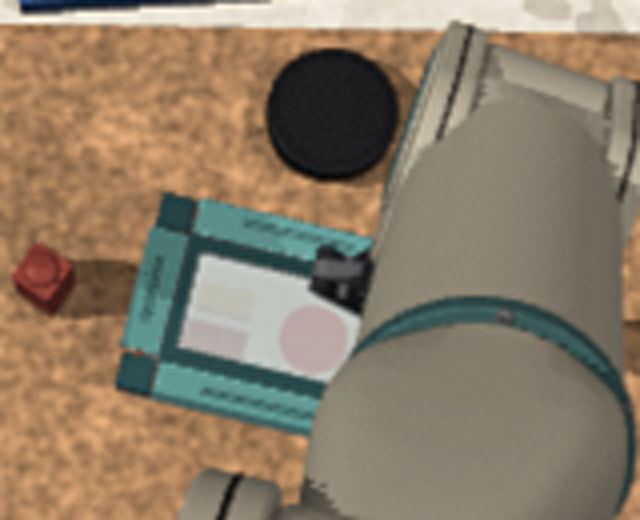

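The scene view shows the shut fingertips at crop (148,172), above the right edge. The seals haven't moved. Next I'll centre over the edge and go down.

Request:
apply_moves(
  targets=[
    [[25,-4,8],0,0],
    [[15,-2,3],0,0],
    [[4,0,0],0,0],
  ],
)

```text
clock: 2.58
eef_pos: [561.7, -141.9, 73.8]
tool_rot: [2.325, 1.566, 0.548]
force: [-0.6, 0.2, 1.0]
width: 0.0
```

```bash
python3 -c "
from h import *
go('right',66)"
```

```text
right [ 563.6 -136.4   66. ] pos [ 561.7 -141.9   73.8] shift tool [ 7.8  0.7 -5.7] z axis yaw rel box deg -89.4 [[0.004, 0.979, -0.205], [0.003, -0.205, -0.979], [-1.0, 0.004, -0.003]] [-0.6  0.2  1. ]
```

Request:
apply_moves(
  targets=[
    [[2,0,-5],0,0],
    [[2,0,-1],0,0],
    [[2,0,0],0,0],
  ],
)

```text
clock: 2.95
eef_pos: [564.8, -135.9, 69.7]
tool_rot: [2.031, 1.562, 0.254]
force: [-0.2, -0.1, 0.4]
width: -0.4
```

Request:
apply_moves(
  targets=[
    [[2,0,0],0,0],
    [[2,0,0],0,0],
  ],
)

```text
clock: 3.2
eef_pos: [564.7, -136.5, 67.1]
tool_rot: [1.93, 1.562, 0.153]
force: [-1.8, -1.6, 3.1]
width: -0.2
```

Request:
apply_moves(
  targets=[
    [[2,0,0],0,0],
    [[2,0,0],0,0],
  ],
)

```text
clock: 3.45
eef_pos: [565.1, -136.5, 63.2]
tool_rot: [1.892, 1.561, 0.115]
force: [-0.3, -0.0, -0.1]
width: 0.0
```

Force rose to 3 N and then fell to zero at z 63, so the right edge seems to have snapped. I'll lift and go to the near edge.

Request:
apply_moves(
  targets=[
    [[-25,0,0],0,0],
    [[-5,0,0],0,0],
  ],
)

```text
clock: 3.7
eef_pos: [564.5, -136.1, 92.6]
tool_rot: [1.981, 1.563, 0.204]
force: [-0.7, -1.1, 0.9]
width: 0.0
```

Run:
```python
from h import *
go('near',75)
for n,(x,y) in(("scene",(195,150)),):
    p,_=eyes.get_image(n); cv2.imwrite(f"pics/{n}2.png",cv2.resize(p[y:y+130,x:x+160],None,fx=5,fy=5,interpolation=cv2.INTER_CUBIC)[:600])
```

```text
near [526.3 -45.2  75. ] pos [ 564.5 -136.1   92.6] shift tool [ 17.4 -56.1 -81.1] z axis yaw rel box deg -89.4 [[0.008, 0.979, -0.204], [0.002, -0.204, -0.979], [-1.0, 0.007, -0.003]] [-0.7 -1.1  0.9]
```

View pics/scene2.png

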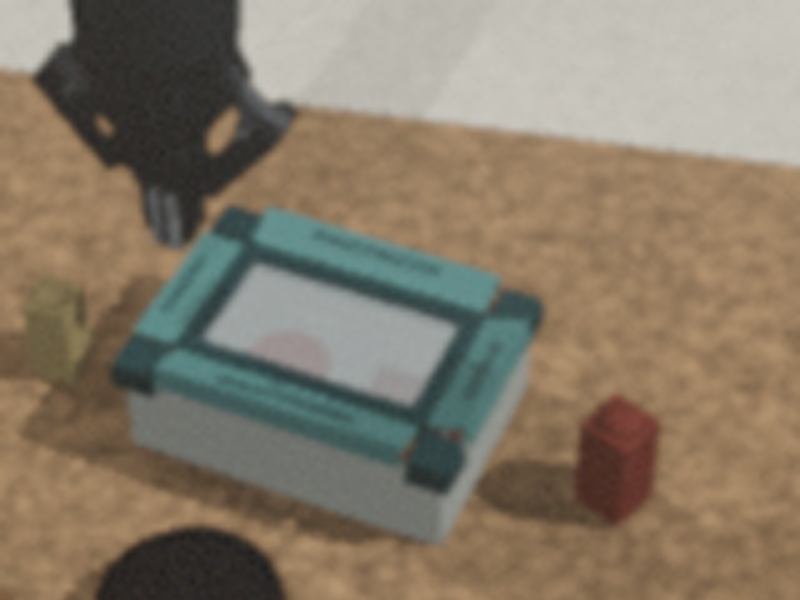

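The right edge now looks flush: the orange gaps at its ends (crop about (140,345)) are gone, and the left edge still shows them. On to the near edge.

Request:
apply_moves(
  targets=[
    [[0,-28,-40],0,0],
    [[6,-25,-36],0,0],
    [[6,-4,-5],0,0],
    [[4,0,0],0,0],
  ],
)

```text
clock: 4.25
eef_pos: [524.0, -43.7, 73.7]
tool_rot: [1.929, 1.564, 0.151]
force: [-0.4, -0.0, 0.0]
width: -0.2
```

```bash
python3 -c "
from h import *
go('near',66)"
```

```text
near [526.3 -45.2  66. ] pos [524.  -43.7  73.7] shift tool [7.7 2.5 1.1] z axis yaw rel box deg -89.4 [[0.007, 0.979, -0.206], [0.001, -0.206, -0.979], [-1.0, 0.006, -0.002]] [-0.4 -0.   0. ]
```

Request:
apply_moves(
  targets=[
    [[2,2,1],0,0],
    [[2,1,0],0,0],
    [[2,0,0],0,0],
    [[2,0,0],0,0],
  ],
)

```text
clock: 4.75
eef_pos: [527.4, -48.4, 65.2]
tool_rot: [1.943, 1.565, 0.16]
force: [0.5, 0.0, 0.3]
width: 0.1
```

Request:
apply_moves(
  targets=[
    [[1.5,0,0],0,0],
    [[1,0,0],0,0],
  ],
)

```text
clock: 5.0
eef_pos: [527.9, -49.6, 62.8]
tool_rot: [1.839, 1.564, 0.054]
force: [-2.8, 1.6, 12.7]
width: -0.1
```

Request:
apply_moves(
  targets=[
    [[-25,0,0],0,0],
    [[-5,0,-5],0,0],
    [[0,-20,-40],0,0],
  ],
)

```text
clock: 5.38
eef_pos: [519.4, -4.9, 93.2]
tool_rot: [1.524, 1.561, -0.268]
force: [0.8, 1.1, 0.3]
width: 0.4
```

Run:
```python
from h import *
go('left',75)
for n,(x,y) in(("scene",(195,150)),("top",(235,120))):
    p,_=eyes.get_image(n); cv2.imwrite(f"pics/{n}3.png",cv2.resize(p[y:y+120,x:x+160],None,fx=5,fy=5,interpolation=cv2.INTER_CUBIC)[:600])
```

```text
left [598.4  21.8  75. ] pos [519.4  -4.9  93.2] shift tool [ 18.8  71.  -43.4] z axis yaw rel box deg -90.3 [[0.009, 0.976, -0.22], [-0.003, -0.22, -0.976], [-1.0, 0.009, 0.0]] [0.8 1.1 0.3]
```

View pics/scene3.png

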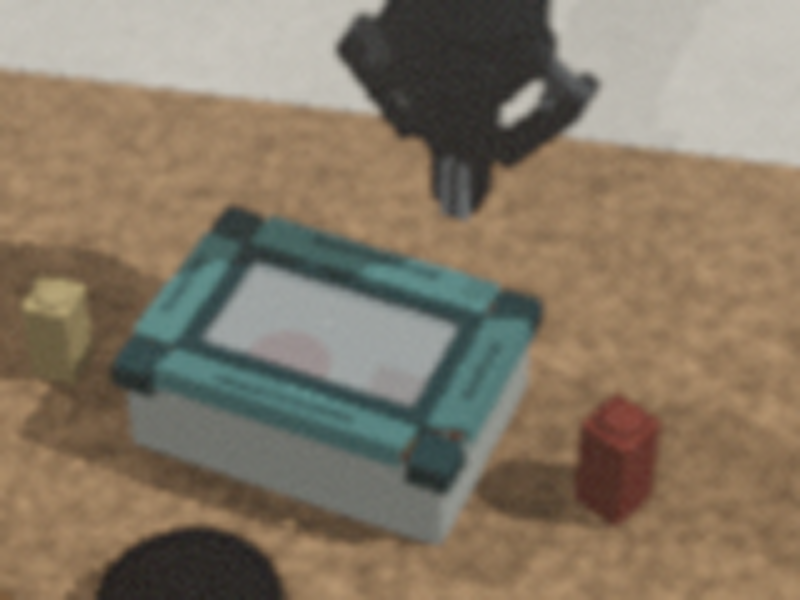

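View pics/top3.png

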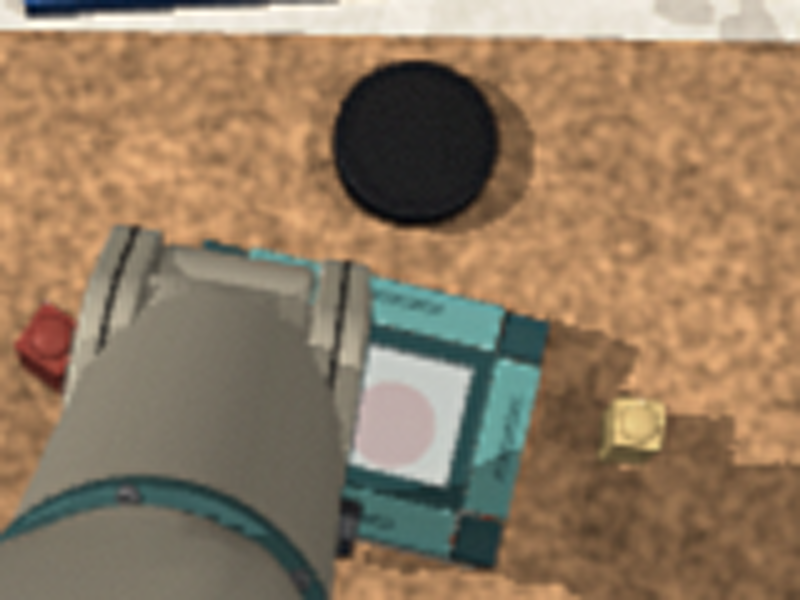

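The near edge now sits flush with the corners in both views, and the box hasn't moved. Now the left edge.

Request:
apply_moves(
  targets=[
    [[0,35,-21],0,0],
    [[5,31,-19],0,0],
    [[8,4,-2],0,0],
    [[4,1,0],0,0],
  ],
)

```text
clock: 5.98
eef_pos: [594.3, 31.5, 72.8]
tool_rot: [-2.808, 1.568, 1.698]
force: [-0.1, -0.7, 0.3]
width: -0.4
```

```bash
python3 -c "
from h import *
go('left',66)"
```

```text
left [598.4  21.8  66. ] pos [594.3  31.5  72.8] shift tool [6.8 6.  8.7] z axis yaw rel box deg -89.4 [[-0.0, 0.979, -0.205], [0.003, -0.205, -0.979], [-1.0, -0.001, -0.002]] [-0.1 -0.7  0.3]
```

Request:
apply_moves(
  targets=[
    [[0,5,8],0,0],
    [[1,1,1],0,0],
    [[2,0,0],0,0],
  ],
)

```text
clock: 6.35
eef_pos: [596.3, 18.6, 69.2]
tool_rot: [-1.8, 1.567, 2.703]
force: [-0.4, 0.3, 0.3]
width: 0.2
```

Request:
apply_moves(
  targets=[
    [[0,1,-3],0,0],
    [[2,0,0],0,0],
    [[2,0,0],0,0],
  ],
)

```text
clock: 6.72
eef_pos: [597.7, 21.3, 66.7]
tool_rot: [-1.963, 1.567, 2.54]
force: [-0.9, 0.4, 2.7]
width: -0.1
```

Request:
apply_moves(
  targets=[
    [[2,0,0],0,0],
    [[2,0,0],0,0],
  ],
)

```text
clock: 6.98
eef_pos: [598.1, 22.0, 62.8]
tool_rot: [-2.256, 1.568, 2.248]
force: [-2.7, -0.7, 17.8]
width: -0.1
```

It bottomed at lid level with 18 N. I'll lift and go to the far edge.

Request:
apply_moves(
  targets=[
    [[-25,0,0],0,0],
    [[-2,27,41],0,0],
  ],
)

```text
clock: 7.22
eef_pos: [615.5, -18.0, 89.2]
tool_rot: [-2.349, 1.563, 2.163]
force: [1.5, -0.6, 0.1]
width: -0.2
```

```bash
python3 -c "
from h import *
go('far',75)"
```

```text
far [635.7 -69.4  75. ] pos [615.5 -18.   89.2] shift tool [13.8 30.1 46.4] z axis yaw rel box deg -89.0 [[-0.004, 0.98, -0.199], [0.006, -0.199, -0.98], [-1.0, -0.005, -0.005]] [ 1.5 -0.6  0.1]
```

Request:
apply_moves(
  targets=[
    [[0,27,42],0,0],
    [[6,0,0],0,0],
    [[6,0,0],0,0],
  ],
)

```text
clock: 7.6
eef_pos: [635.4, -69.9, 76.7]
tool_rot: [-2.598, 1.567, 1.91]
force: [-0.1, -0.0, -0.3]
width: -0.1
```

```bash
python3 -c "
from h import *
go('far',66)"
```

```text
far [635.7 -69.4  66. ] pos [635.4 -69.9  76.7] shift tool [10.7  0.2 -0.5] z axis yaw rel box deg -89.3 [[-0.001, 0.979, -0.203], [0.004, -0.203, -0.979], [-1.0, -0.002, -0.003]] [-0.1 -0.  -0.3]
```

Request:
apply_moves(
  targets=[
    [[4,0,0],0,0],
    [[3,0,0],0,0],
    [[2,0,0],0,0],
    [[2,0,0],0,0],
  ],
)

```text
clock: 8.1
eef_pos: [635.3, -67.4, 65.4]
tool_rot: [-2.633, 1.567, 1.879]
force: [-1.0, -0.3, 0.3]
width: 0.1
```

Request:
apply_moves(
  targets=[
    [[2,0,0],0,0],
    [[1.5,0,0],0,0],
  ],
)

```text
clock: 8.35
eef_pos: [635.2, -66.4, 62.8]
tool_rot: [-2.632, 1.567, 1.882]
force: [-4.6, -1.4, 18.2]
width: -0.0
```

Bottomed again at 62.8 with 18 N. I'll lift clear and move away to look.

Request:
apply_moves(
  targets=[
    [[-30,0,0],0,0],
    [[-55,0,0],0,0],
    [[-55,0,0],0,0],
    [[-20,-20,50],0,0],
    [[0,-20,55],0,0],
    [[0,-20,55],0,0],
    [[0,-20,55],0,0],
    [[0,-20,50],0,0],
  ],
)

```text
clock: 9.35
eef_pos: [486.9, -304.3, 224.7]
tool_rot: [-3.0, 1.562, 1.53]
force: [0.5, -0.3, 0.6]
width: -0.1
```

Run:
```python
from h import *
c=eyes.camera_params("top")
for n,(x,y) in(("scene",(195,160)),("top",(230,130))):
    p,d=eyes.get_image(n); cv2.imwrite(f"pics/{n}4.png",cv2.resize(p[y:y+110,x:x+150],None,fx=5.3,fy=5.3,interpolation=cv2.INTER_CUBIC)); cv2.imwrite(f"pics/{n}4full.png",p)
    if n=="top": D=d
D0=np.load("pics/top0.npy")
c0=box(BP,[[-40,0,60]])
def zz(D,L):
    u=proj("top",box(BP,[L]))[0].round().astype(int)
    o=[]
    for dv in(-1,0,1):
      for du in(-1,0,1):
        z=D[u[1]+dv,u[0]+du];x=np.array([(u[0]+du-c['cx'])/c['fx'],(u[1]+dv-c['cy'])/c['fy'],1])*z
        o.append((c['R'].T@(x-c['t']))[2])
    return np.median(o).round(1)
for nm,L in dict(far=[57,0,64],far2=[57,40,64],near=[-57,0,64],near2=[-57,-40,64],left=[0,82,64],right=[0,-82,64],cornFL=[52,77,63],cornNR=[-52,-77,63]).items(): print(nm,zz(D0,L),zz(D,L))
```

```text
far 66.7 63.4
far2 69.6 63.2
near 69.2 63.0
near2 68.0 62.3
left 67.3 64.0
right 67.2 62.1
cornFL 63.3 62.9
cornNR 64.0 61.2
```

View pics/scene4.png

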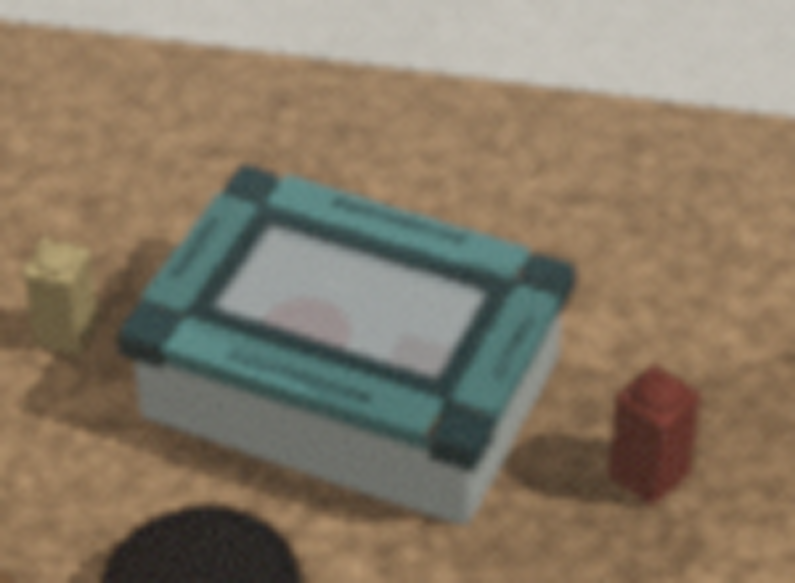

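View pics/top4.png

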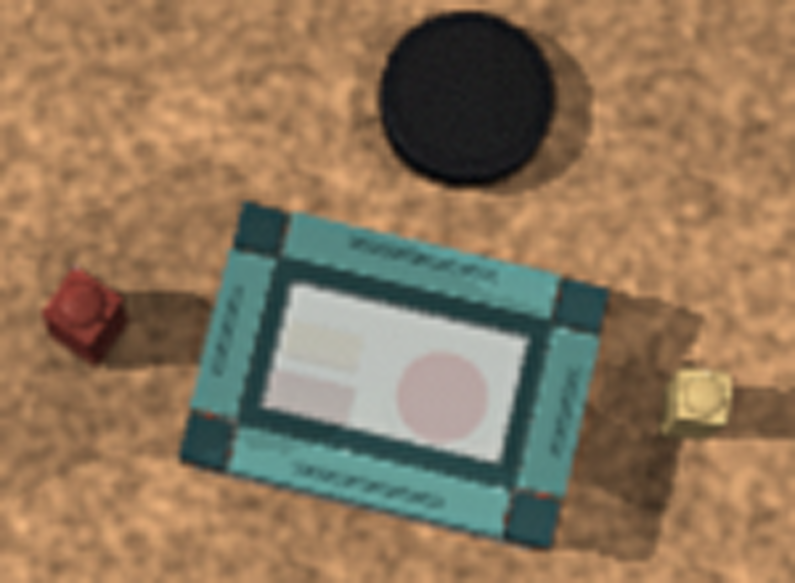

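All four edges read level with the corners, at about 63 mm and down from 67 to 69. The box corners sit at the same pixels to within 1 px, and the seals and tin are in place. Next I'll check the arm's clearance to the cup before handing in.

View pics/scene4full.png

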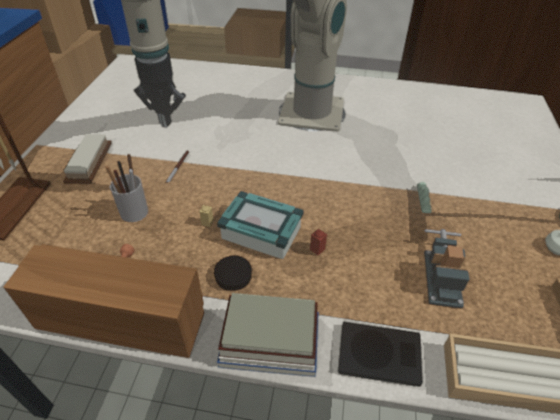

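The gripper hangs free at (165,120). Cup at (130,200), burin, brush rest and clamp are as they were.

```bash
python3 -c "
from h import *
print(ctrl.finish_job())"
```

```text
the job is handed in; nothing more can be done
None
```

All four snap edges of the seal-paste box are shut, and I've handed the job in. I pressed them in the order right, near, left, far with the closed fingertips.

- **Force and time:** the highest force reading was about 18 N, against the 60 N that would crush the lid. The last move ended at 9.35 s of the 40 s allowed.
- **Edges:** in the last top-view depth image they read 62.1–64.0 mm, down from 66.7–69.6 mm. The two lid corners I checked read 61–63 mm. Both cameras show the edges flush.
- **Right edge:** it dropped to almost no force at lid height instead of bottoming out like the other three. Its depth reading (62.1 mm) and the pictures show it shut.
- **Surroundings:** the box corner I compared moved less than 1 px, and the other things on the cork look unmoved. The arm was clear of everything at hand-in.

My two camera fits of the box position differed by about 3 mm and 0.03 rad, mostly because the lid corners were hard to read in the scene view. I used a pose between them, closer to the top view.

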